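# Fold up the hex keys and put them away in the parts case

## Task

The folding hex-key set lies on the counter with one key still swung out. Fold that key fully home into its handle, put the set down in the empty middle compartment of the open parts case, and shut the case's lid fully.

Things in the scene. Friction and masses are not known exactly. Their poses are not given: they have to be found in the camera images.
- hexset_center (a point): Centre, half-way up, of the handle of the folding hex-key set: loose, dark steel, 78 mm long (point's x), 20 mm wide (y), 19.5 mm high (z up) as it lies on the counter; set about 190 g. It is grasped across the 20 mm width. Its +y side is an open slot into which the key folds; the -y side is closed.
- key_pin (a point): Axis of the key's upright pin, at the key's mid-height (10 mm over the counter); axes as the handle's. It lies at x = -32 mm, y = +6 mm from the handle's centre. The key is bright steel, 8 mm thick, and reaches 64 mm from this pin; it swings level.
- key (a joint): Key angle (rad): 0 = folded home along the handle's +x with its outer face flush with the handle's +y side; grows as it swings out towards +y (1.57 = square to the handle), up to 3. Light hinge (about 0.01 N m, 0.2 N at the tip) that stays where it is left; the handle's own weight keeps it nearly still while the key is pushed, while gripping across the handle presses the key flush.
- compartment (a point): Centre of the foam pad (12.5 mm over the counter) on the floor of the parts case's empty middle compartment, 91 mm long (point's x) and 49 mm wide (y). Above this point: side dividers 12.5 mm, outer walls 17.5 mm, brass fittings near the ends of the side compartments up to 19 mm, shut lid's underside 23 mm. The folded set fits lengthwise, either way round.
- lid_hinge (a point): Middle of the hinge line of the parts case's lid, which runs along the point's y; axes as the compartment's (x points from the case to its far side). The charcoal case, 96 mm (x) by 150 mm (y) and 30 mm high without lid, stays fixed to the counter.
- case_lid (a joint): Angle (rad) of the case's flat orange lid: 0 = shut, 1.57 = upright, more = leaning back to +x, away from the robot. It is 100 mm from hinge line to free edge, 152 mm wide, 3 mm thick; its outer face lies 6 mm outside the hinge line, and is 37 mm over the counter when shut. No catch; it stays where it is left (0.5 N at its edge moves it).
- pipe_top (a point): Top end of a fixed grey pipe, 20 mm thick, that leans over the left front of the counter and is only to be kept clear of: from here it runs straight down towards the robot and slightly to the left, passing the counter's height (z = 0) 170 mm nearer the robot and 34 mm farther left.
- toolbox_side (a point): The left side of the big fixed red toolbox, on its handle tube, only to be kept clear of: no part of the box over the counter stands farther left (+y) than about this point, and it is up to 270 mm high to the right of it.
- shelf_edge (a point): Lower front edge of the fixed shelf over the back of the counter, only to be kept clear of: the shelf lies beyond this point's x, at this height and a little above, over the whole width.
Not all that is in view belongs to the job. What is shaped like the part that bears hexset_center but green is not meant.

How it is judged (in metres and radians):
At the end, for the whole second after the job is handed in: The key is folded into its handle (within 0.12 rad of home), the set lies in the middle compartment (handle's centre within 15 mm lengthwise and 20 mm crosswise of the compartment's centre and no more than 14 mm above its pad), and the lid is shut (within 0.06 rad) (value of joint key below 0.12 rad and x of hexset_center in the frame of compartment between -0.015 and 0.015 m and y of hexset_center in the frame of compartment between -0.02 and 0.02 m and z of hexset_center in the frame of compartment below 0.014 m and value of joint case_lid below 0.06 rad); the robot touches nothing.
It also fails if it takes over 69 s, if anything falls off the work surface, if the arm or the gripper's body presses on something with over 40 N, if the wrist force passes 120 N, or if a joint passes its speed limit or range.

## Robot

A 6-joint arm with a two-finger parallel gripper is mounted at the origin on a cart in front of the work surface, level with it; the furniture and walls round the work are solid. World frame = base frame: x ahead of the robot, y to its left, z up, the work surface at z = 0. Lengths are in mm, angles in degrees, forces in N, time in s.
With the tool pointing down it reaches from about 350 to 850 mm from the base axis. Payload 8.1 kg.
Tool frame: the origin (TCP) lies midway between the tips of the shut fingers; the grasp point (between the pads) lies 19 mm behind it; z points along the fingers, y is the direction in which the jaws open and shut (so a half turn about z gives the same grasp; the last joint's range is limited). The gripper opens to 85 mm and grips with 20 to 120 N. Pads are 22 mm wide; open, the fingers measure 114 mm over their backs; the gripper's body (76 mm by 85 mm) begins 54 mm behind the grasp point. The pads swing forward as they close: fully open they stand 13 mm farther back than shut.
Start: joints at [70.336, 7.471, 85.268, -0, 87.261, -4.893], TCP at [152.95, 580.182, 231.292] pointing down, gripper open.
Joint ranges: [-169.43, 169.43], [-51.17, 129.36], [1.28, 143.12], [-76.62, 256.62], [0, 156.53], [-152.29, 152.29]. Speed limits (degrees/s): [136.94, 136.94, 159.86, 180, 180, 180].

## Interface

Orientations are given as [roll, pitch, yaw] about the fixed x, y, z axes, in that order (R = Rz(yaw) Ry(pitch) Rx(roll)).
In Python, from bench import r gives the robot as it stands.
- The arm moves only by the shell command python3 -m jog 'ROWS' [FORCE]. ROWS is JSON, a list of rows, each a list of 5 numbers: the shift along the tool's x, y, z in m, then the turn about the tool's z in rad, then the opening, from 0 (shut) to 1 (fully open). A call has 1 to 20 rows; each row is the pose to reach, as a shift and turn from the pose measured when the call began, along the tool's axes at that moment; what a row does not reach only later rows make up. A row lasts 1/10 s, in which the tool goes at most 50 mm and 8.59 degrees, less where a joint would pass 70% of its speed; a pose out of reach is approached as far as the arm can. A call with a gripper value outside its range is refused whole. The fingers move at their own pace and stop on an object; FORCE is the grip in N (left out, the last holds). Time passes only in rows, so rows that repeat a pose let the fingers close. It gives the time, the measured TCP pose, the force and the opening at its end, in the units of the state.
- r.sense(): the state, without advancing time (a new reading comes with each control period).
- r.snapshot(name): name is "side" or "top"; returns a dict with "pixels" (480x640x3 uint8, red, green, blue), "K" (3x3 intrinsics, pixels), "R" (3x3) and "t" (3): a world point X has camera coordinates R X + t. Camera axes: x right, y down, z forward; pixel columns grow to the right and rows downward; lengths in mm; the calibration is good to about 2 mm. A picture is of the moment at which its call begins. There is no depth.
- r.hand_in(): hands the job in, once; it reports no verdict.
The state is a dict: "time": time; "joint_pos": joint angles; "qd": joint speeds; "joint_efforts": joint torques, N m; "tool_pos": TCP position; "tcp_rot": TCP orientation; "ft_force": force on the tool from outside, world axes, zero at the start; "wrist_torque": the same for the moment, N m; "finger_gap": finger opening in mm.
Only numpy, scipy, OpenCV 4.12 (cv2) and the standard library are available. Lean on these libraries where they do the work, as an engineer would, in place of code of your own. Each camera call takes 0.05 s, during which the arm holds its last target.

## Working session

There is one attempt and no reset: what is moved stays moved. The work goes in short steps, Python scripts to look and compute and a shell command to move; the robot and the scene stay as the last step left them, time stands still between calls to the robot, and variables do not carry over. Pictures are saved under pics/ and viewed, and the job is handed in when it is done.

```bash
ls; mkdir -p pics
python3 - <<'E'
from bench import r
import cv2,numpy as np
print(r.sense())
for n in("side","top"):
    s=r.snapshot(n); cv2.imwrite(f"pics/{n}0.png",s["pixels"][:,:,::-1]); print(n,s["K"],s["R"],s["t"], -np.array(s["R"]).T@np.array(s["t"]))
E
```

```text
pics
{'time': 0.0, 'joint_pos': array([ 7.03361937e+01,  7.51489303e+00,  8.53308647e+01, -1.10084793e-03,
        8.72621833e+01, -4.89449723e+00]), 'qd': array([ 0.06321774,  0.01499461,  0.04202272, -0.03592942, -0.0242883 ,
        0.01777581]), 'joint_efforts': array([ 1.70257766e-05, -5.69384372e+01, -5.00562501e+01, -6.89283843e-05,
        1.43924786e-02, -6.38265206e-06]), 'tool_pos': array([152.76540946, 579.64149837, 230.23149145]), 'tcp_rot': array([-1.79892359e+02, -8.11416729e-03,  1.65230737e+02]), 'ft_force': array([ 0.20990127, -1.00950194,  0.11770871]), 'wrist_torque': array([0.03643133, 0.01215049, 0.03656918]), 'finger_gap': 85.16675616091693}
side [[457.75920612   0.         315.3614473 ]
 [  0.         457.75920612 242.99860855]
 [  0.           0.           1.        ]] [[ 0.99707924 -0.07631497 -0.00300259]
 [-0.02944081 -0.34778315 -0.93711265]
 [ 0.07047148  0.93446397 -0.34901413]] [-570.74168952  236.61289812 1079.457586  ] [ 499.96979391 -969.98037672  596.76519138]
top [[553.09899154   0.         321.28217827]
 [  0.         553.09899154 233.75075187]
 [  0.           0.           1.        ]] [[ 0.02167398 -0.99976446 -0.00112112]
 [-0.98852103 -0.0212625  -0.1495797 ]
 [ 0.14952063  0.00435024 -0.98874904]] [ -90.81547454  585.26898138 1322.77915626] [ 382.73625897  -84.10420975 1395.33915776]
```

View pics/side0.png

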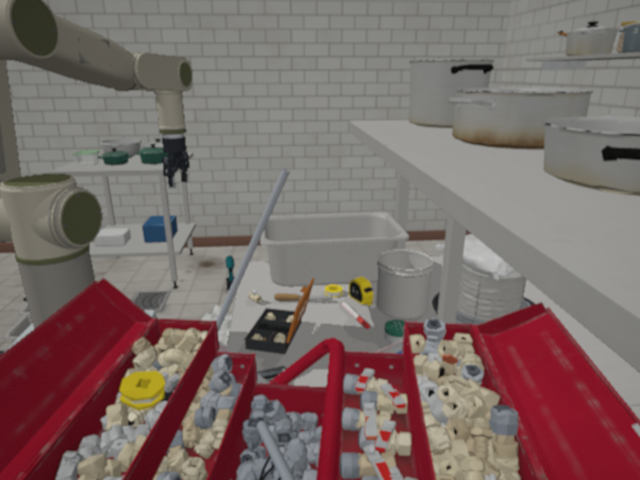

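View pics/top0.png

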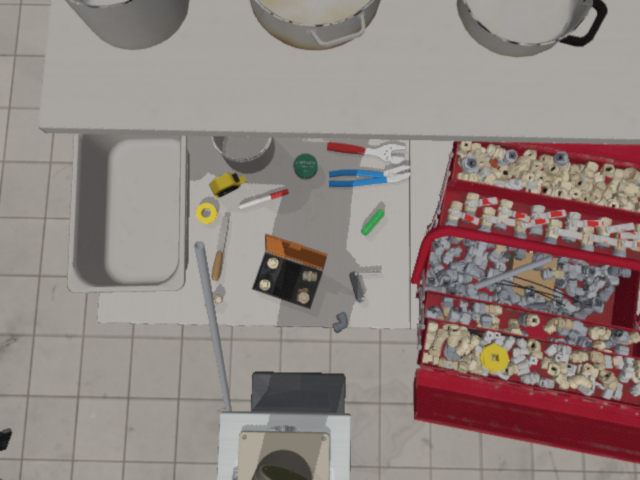

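```bash
cat > h.py <<'E'
import numpy as np,cv2
def ray(s,u,v,z):
    K,R,t=[np.array(s[k]) for k in("K","R","t")]
    d=R.T@np.linalg.inv(K)@np.array([u,v,1.]); c=-R.T@t.ravel()
    return c+d*(z-c[2])/d[2]
def proj(s,X):
    K,R,t=[np.array(s[k]) for k in("K","R","t")]
    p=K@(R@np.array(X,float)+t.ravel()); return p[:2]/p[2]
def crop(s,u0,v0,u1,v1,k,name):
    im=s["pixels"][v0:v1,u0:u1,::-1]; cv2.imwrite(name,cv2.resize(np.ascontiguousarray(im),None,fx=k,fy=k,interpolation=cv2.INTER_CUBIC))
E
python3 - <<'E'
from bench import r
from h import *
s=r.snapshot("top"); crop(s,320,250,400,340,6.6,"pics/c1.png"); crop(s,240,220,340,320,6,"pics/c2.png")
s=r.snapshot("side"); crop(s,210,260,370,380,5,"pics/c3.png")
E
```

```text
(no output)
```

View pics/c1.png

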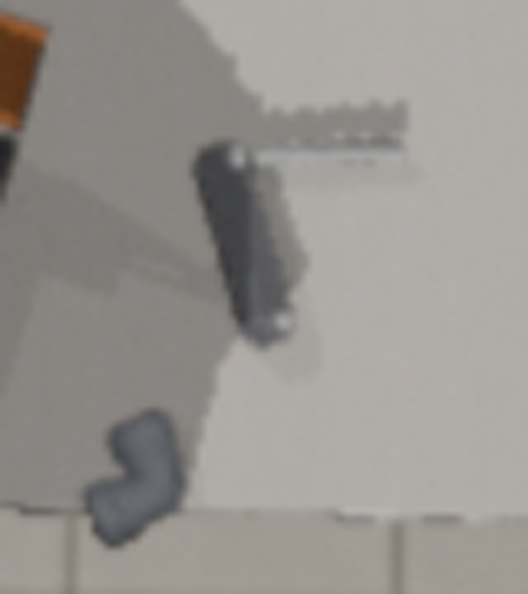

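View pics/c2.png

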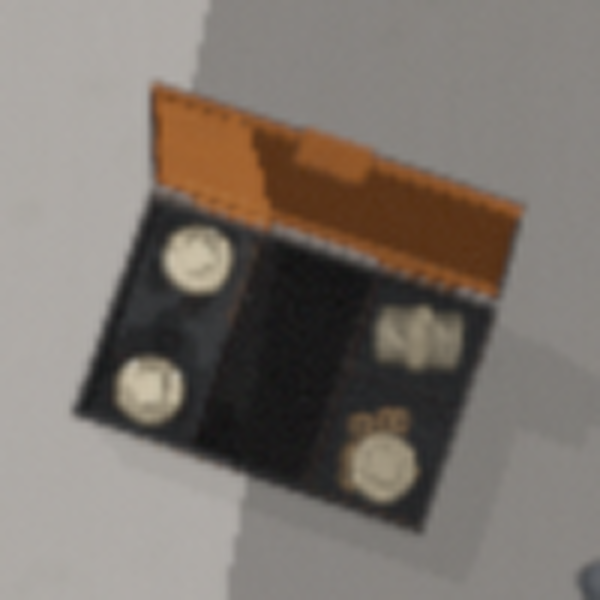

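View pics/c3.png

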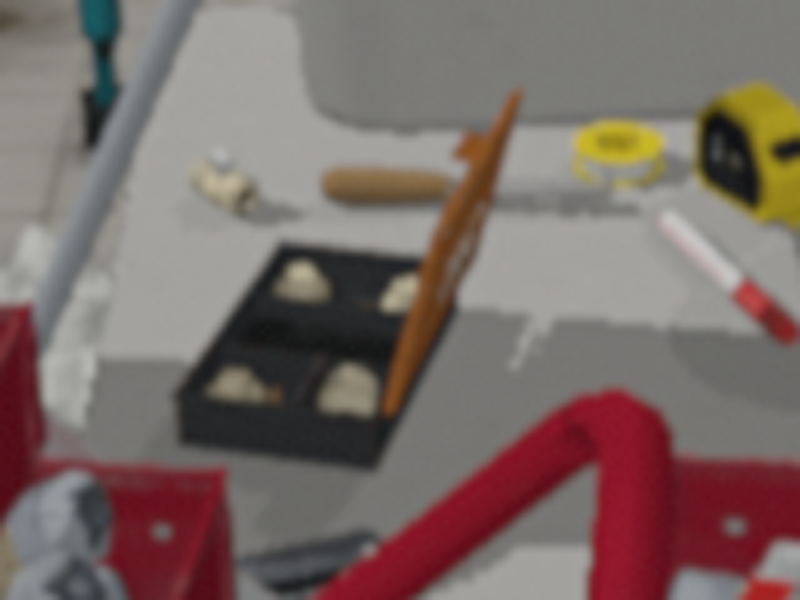

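Run:
```python
from bench import r
from h import *
s=r.snapshot("top")
np.set_printoptions(precision=1,suppress=True)
def c1(x,y,z): return ray(s,320+(x+.5)/6.6-.5,250+(y+.5)/6.6-.5,z)
def c2(x,y,z): return ray(s,240+(x+.5)/6-.5,220+(y+.5)/6-.5,z)
for n,p in dict(pin=(237,157,19.5),riv2=(283,322,19.5),topL=(195,165,19.5),topT=(215,142,19.5),bot=(265,345,19.5),keytip=(403,152,14),botL=(240,328,19.5),botR=(293,318,19.5)).items(): print(n,c1(*p))
for n,p in dict(nl=(75,412,30),nr=(422,532,30),fl=(155,188,31),fr=(495,300,31),lidl=(153,85,120),lidr=(523,208,120),ml=(195,447,25),mr=(305,480,25),mlf=(265,232,25),mrf=(372,268,25)).items(): print(n,c2(*p))
# pipe
print("pipe top", [ray(s,199,244,z) for z in (200,250,300)]); print("pipe low",ray(s,230,410,0))
print("toolbox",[ray(s,428,230,z) for z in(250,270)]); print("shelf",[ray(s,300,133,z) for z in(300,400,500)])
```

```text
pin [ 492.9 -165.3   19.5]
riv2 [ 431.5 -183.3   19.5]
topL [ 489.6 -149.5   19.5]
topT [ 498.4 -156.9   19.5]
bot [ 422.8 -176.7   19.5]
keytip [ 496.6 -228.4   14. ]
botL [ 428.9 -167.2   19.5]
botR [ 433.1 -187.    19.5]
nl [450.   89.2  30. ]
nr [404.3 -54.3  30. ]
fl [543.   59.7  31. ]
fr [499.6 -82.   31. ]
lidl [572.8  52.6 120. ]
lidr [527.8 -92.2 120. ]
ml [437.   39.9  25. ]
mr [424.5  -5.7  25. ]
mlf [526.3  14.   25. ]
mrf [512.3 -30.8  25. ]
pipe top [array([535.2, 187.2, 200. ]), array([528.8, 175.9, 250. ]), array([522.4, 164.5, 300. ])]
pipe low [155.1 134.8   0. ]
toolbox [array([ 568.7, -302.5,  250. ]), array([ 565.4, -298.7,  270. ])]
shelf [array([757.3, -30.9, 300. ]), array([723.1, -35.8, 400. ]), array([688.9, -40.6, 500. ])]
```

Run:
```python
from bench import r
from h import *
from scipy.optimize import least_squares
s=r.snapshot("top");d=r.snapshot("side")
np.set_printoptions(precision=1,suppress=True)
def tri(a,b):
    f=lambda X: np.r_[proj(s,X)-a,proj(d,X)-b]
    o=least_squares(f,[500,0,100]); return o.x,o.fun
print("pipe",tri((199,244),(285,172)))
print("lid far-left corner",tri((240+153/6,220+85/6),(210+517/5,260+92/5)))
print("lid corner proj",proj(d,[520,-11,31]))
print("caselid right bottom",proj(d,[499.6,-82,31]))
# set geometry
c=np.array([460.5,-168.3]);
for n,X in dict(set=[*c,10],c=[474.5,3.3,30],near_r=[404.3,-54.3,30],near_l=[450,89,30]).items(): print(n,proj(d,X))
X=[tri((430,240),(333,343)),tri((300,133),(352,124))];print(X)
```

```text
pipe (array([512.4, 149. , 367.9]), array([-0. ,  0.7,  1. , -0.2]))
lid far-left corner (array([571.6,  51.3, 122.6]), array([ 0. , -0.1, -0.1,  0. ]))
lid corner proj [293.8 325. ]
caselid right bottom [285.8 341.6]
set [267.8 374. ]
c [274.8 323.1]
near_r [243.8 337.2]
near_l [265.5 306.5]
[(array([ 570.9, -321.4,  175.9]), array([ 0.2, -5.6, -4.1,  0.7])), (array([668.7, -38.5, 506.3]), array([-1.7, 10.4, 12.1, -3.3]))]
```

Candidates in the top view: the dark handle with its key out at (358,286), the green look-alike (373,221), the grey pipe elbow (340,322) and the pliers (370,178). I choose the dark one. In the crop its pins are 64 mm apart and the key reaches 63 mm, as described. The pipe top is about (512,149,368), so I'll cross above it.

```bash
python3 -m jog '[[0,0,-0.05,0,0],[0,0,-0.1,0,0],[0,0,-0.15,0,0],[0,0,-0.19,0,0],[-0.05,-0.03,-0.19,-0.1,0],[-0.09,-0.06,-0.19,-0.2,0],[-0.13,-0.09,-0.19,-0.3,0],[-0.17,-0.12,-0.19,-0.4,0],[-0.21,-0.15,-0.19,-0.54,0],[-0.25,-0.18,-0.19,-0.54,0],[-0.29,-0.22,-0.19,-0.54,0],[-0.323,-0.256,-0.19,-0.54,0],[-0.323,-0.256,-0.19,-0.54,0],[-0.323,-0.256,-0.19,-0.54,0]]' 40
cat > t.py <<'E'
# targets: world x y z yaw -> tool shifts
from bench import r
import numpy as np,sys,json
from scipy.spatial.transform import Rotation as Ro
C=np.array([460.5,-168.3]); YH=-163.7
def hw(x,y):
    a=np.radians(YH); return C+x*np.array([np.cos(a),np.sin(a)])+y*np.array([-np.sin(a),np.cos(a)])
def go(*pts):
    s=r.sense(); R=Ro.from_euler('xyz',s['tcp_rot'],degrees=True).as_matrix()
    print('now',np.round(s['tool_pos'],1),np.round(s['tcp_rot'],1),'F',np.round(s['ft_force'],1),'gap',round(s['finger_gap'],1),'t',s['time'])
    for p in pts:
        d=R.T@(np.array(p[:3])-s['tool_pos'])/1000
        w=0
        if len(p)>3:
            w=-(p[3]-s['tcp_rot'][2]); w=(w+90)%180-90
        print(np.round(p,1),'->',np.round(d,4),round(np.radians(w),3))
E
python3 - <<'E'
from t import *
P=[(*hw(-62,48),420,196.3),(*hw(-62,48),60,196.3)]
go(*P)
E
```

```text
time: 1.75
tool_pos: [401.1, 248.0, 421.2]
tcp_rot: [-180.0, 0.0, -164.1]
ft_force: [-0.4, 0.1, -0.1]
finger_gap: -0.2
now [401.1 248.  421.2] [-180.     0.  -164.1] F [-0.4  0.1 -0.1] gap -0.2 t 1.75
[ 533.5 -197.   420.   196.3] -> [-0.0052 -0.4642  0.0016] -0.007
[ 533.5 -197.    60.   196.3] -> [-0.0051 -0.4639  0.3616] -0.007
```

```bash
python3 -m jog '[[-0.005,-0.05,0,0,0],[-0.005,-0.1,0,0,0],[-0.005,-0.15,0,0,0],[-0.005,-0.2,0,0,0],[-0.005,-0.25,0,0,0],[-0.005,-0.3,0,0,0],[-0.005,-0.35,0,0,0],[-0.005,-0.4,0,0,0],[-0.005,-0.44,0,0,0],[-0.005,-0.464,0,0,0],[-0.005,-0.464,0.04,0,0],[-0.005,-0.464,0.09,0,0],[-0.005,-0.464,0.14,0,0],[-0.005,-0.464,0.19,0,0],[-0.005,-0.464,0.24,0,0],[-0.005,-0.464,0.29,0,0],[-0.005,-0.464,0.33,0,0],[-0.005,-0.464,0.36,0,0],[-0.005,-0.464,0.36,0,0],[-0.005,-0.464,0.36,0,0]]'
python3 - <<'E'
from t import *
go(*[(*hw(x,y),z,196.3) for x,y,z in [(-62,48,7),(-20,48,7),(0,42,7),(8,37,7),(10,32,7)]])
from h import *
s=r.snapshot("top"); crop(s,320,220,420,320,6,"pics/c4.png")
E
```

```text
time: 3.75
tool_pos: [533.7, -196.2, 62.0]
tcp_rot: [-180.0, -0.0, -164.0]
ft_force: [0.1, 0.1, 0.2]
finger_gap: -0.0
now [ 533.7 -196.2   62. ] [-180.   -0. -164.] F [0.1 0.1 0.2] gap -0.0 t 3.75
[ 533.5 -197.     7.   196.3] -> [ 0.0003 -0.0006  0.055 ] -0.006
[ 493.2 -208.8    7.   196.3] -> [ 0.0423 -0.0009  0.055 ] -0.006
[ 472.3 -208.6    7.   196.3] -> [0.0624 0.005  0.055 ] -0.006
[ 463.2 -206.1    7.   196.3] -> [0.0704 0.01   0.055 ] -0.006
[ 459.9 -201.8    7.   196.3] -> [0.0724 0.0149 0.055 ] -0.006
```

View pics/c4.png

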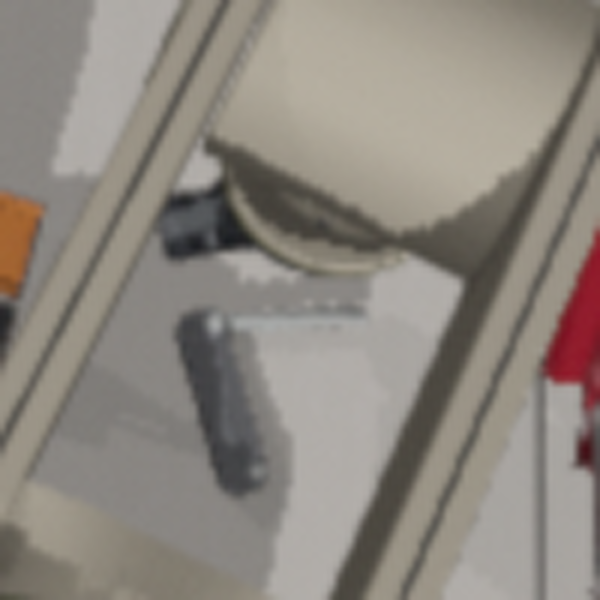

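The view shows the handle and its key untouched at (215,400), with the gripper above and beyond it. Next I sweep the key in.

```bash
python3 -m jog '[[0,0,0.03,0,0],[0,0,0.055,0,0],[0,0,0.055,0,0],[0.01,0,0.055,0,0],[0.018,0,0.055,0,0],[0.026,0,0.055,0,0],[0.034,0,0.055,0,0],[0.042,0,0.055,0,0],[0.049,0.002,0.055,0,0],[0.056,0.004,0.055,0,0],[0.062,0.006,0.055,0,0],[0.066,0.008,0.055,0,0],[0.069,0.010,0.055,0,0],[0.071,0.0125,0.055,0,0],[0.072,0.015,0.055,0,0],[0.072,0.015,0.055,0,0],[0.072,0.015,0.055,0,0]]' 
python3 -m jog '[[0,-0.01,0,0,0],[0,-0.02,-0.03,0,0],[0,-0.02,-0.08,0,0.6],[-0.05,-0.02,-0.12,0,0.9],[-0.09,-0.02,-0.12,0,1],[-0.09,-0.02,-0.12,0,1]]'
python3 - <<'E'
from t import *
from h import *
s=r.snapshot("top"); crop(s,320,220,420,320,6,"pics/c5.png")
s=r.snapshot("side"); cv2.imwrite("pics/s5.png",s["pixels"][:,:,::-1])
go()
E
```

```text
time: 5.5
tool_pos: [461.8, -202.4, 8.4]
tcp_rot: [-179.9, 0.1, -164.0]
ft_force: [-0.7, -0.6, -0.5]
finger_gap: -0.4
time: 6.1
tool_pos: [559.3, -196.6, 131.4]
tcp_rot: [-179.7, 0.4, -163.9]
ft_force: [-0.4, 0.4, -0.4]
finger_gap: 58.0
now [ 554.5 -196.8  128.5] [-1.799e+02  1.000e-01 -1.639e+02] F [ 0.4  0.3 -1.2] gap 72.1 t 6.2
```

View pics/c5.png

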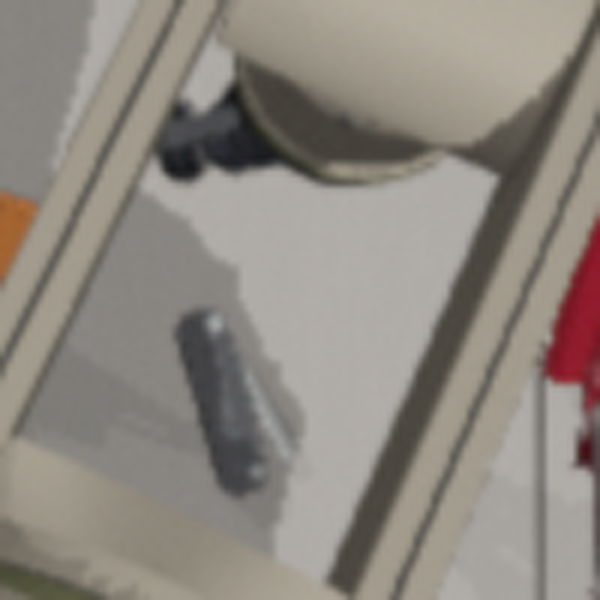

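Run:
```python
from t import *
go(*[(*hw(x,y),z,196.3) for x,y,z in [(0,0,90),(0,0,6)]])
```

```text
now [ 554.5 -196.8  128.5] [-1.799e+02  1.000e-01 -1.639e+02] F [ 0.4  0.3 -1.2] gap 72.1 t 6.2
[ 460.5 -168.3   90.   196.3] -> [0.0825 0.0535 0.0382] -0.004
[ 460.5 -168.3    6.   196.3] -> [0.0827 0.0537 0.1222] -0.004
```

```bash
python3 -m jog '[[0.04,0.026,0,0,1],[0.083,0.0535,0.02,0,1],[0.083,0.0535,0.04,0,1],[0.083,0.0535,0.07,0,1],[0.083,0.0535,0.1,0,1],[0.083,0.0535,0.122,0,1],[0.083,0.0535,0.122,0,1],[0.083,0.0535,0.122,0,1]]' 60
python3 - <<'E'
from t import *
go((*hw(0,0),6,196.3))
E
```

```text
time: 7.0
tool_pos: [459.1, -168.7, 6.0]
tcp_rot: [-179.9, 0.0, -164.0]
ft_force: [0.2, 0.4, 0.6]
finger_gap: 85.4
now [ 459.1 -168.7    6. ] [-179.9    0.  -164. ] F [0.2 0.4 0.6] gap 85.4 t 7.0
[ 460.5 -168.3    6.   196.3] -> [-0.0015  0.     -0.    ] -0.005
```

```bash
python3 -m jog '[[0,0,0,0,0.6],[0,0,0,0,0.4],[0,0,0,0,0.3],[0,0,0,0,0.2],[0,0,0,0,0],[0,0,0,0,0],[0,0,0,0,0],[0,0,0,0,0],[0,0,0,0,0],[0,0,0,0,0]]' 60
python3 - <<'E'
from t import *
go()
E
```

```text
time: 8.0
tool_pos: [459.7, -169.1, 6.8]
tcp_rot: [-179.9, 0.1, -164.0]
ft_force: [-1.4, -0.1, 5.3]
finger_gap: 17.9
now [ 459.7 -169.1    6.8] [-1.799e+02  1.000e-01 -1.640e+02] F [-1.4 -0.1  5.3] gap 17.9 t 8.0
```

```bash
python3 -m jog '[[0,0,-0.02,0,0],[0,0,-0.05,0,0],[0,0,-0.09,0,0],[0,0,-0.13,0,0],[0,0,-0.13,0.1,0],[0,0,-0.13,0.2,0],[0,0,-0.13,0.3,0],[0,0,-0.13,0.4,0],[0,0,-0.13,0.5,0],[0,0,-0.13,0.585,0],[0,0,-0.13,0.585,0],[0,0,-0.13,0.585,0]]'
python3 - <<'E'
from t import *
from h import *
s=r.snapshot("top"); cv2.imwrite("pics/t6.png",s["pixels"][:,:,::-1])
s=r.snapshot("side"); crop(s,200,240,340,380,4.2,"pics/s6.png")
go((474.5,3.3,130,162.4),(474.5,3.3,21,162.4))
E
```

```text
time: 9.2
tool_pos: [459.3, -168.6, 136.5]
tcp_rot: [-179.9, 0.1, 162.7]
ft_force: [-0.1, -0.6, -2.3]
finger_gap: 17.7
now [ 459.3 -168.7  136.6] [-1.799e+02  1.000e-01  1.626e+02] F [-0.3 -0.3 -2. ] gap 18.2 t 9.3
[474.5   3.3 130.  162.4] -> [0.0369 0.1687 0.0063] 0.004
[474.5   3.3  21.  162.4] -> [0.0371 0.1688 0.1153] 0.004
```

View pics/s6.png

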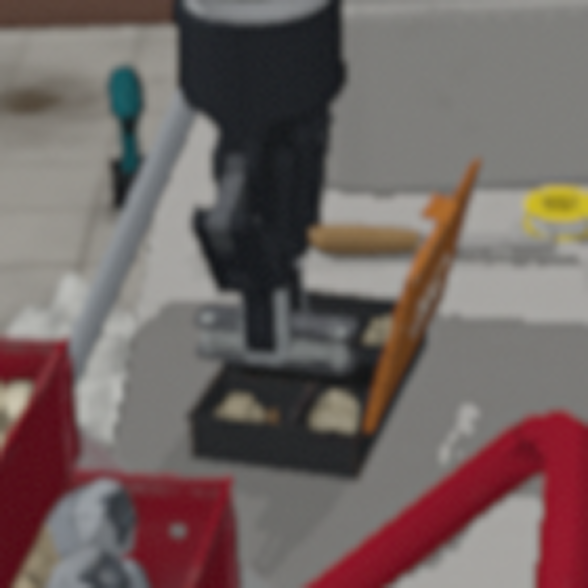

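View pics/t6.png

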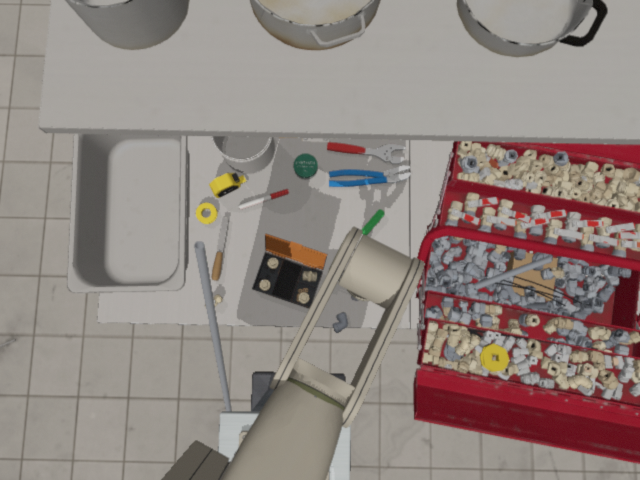

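Run:
```python
from t import *
from h import *
s=r.snapshot("side"); crop(s,240,300,300,340,13,"pics/s7.png")
a=np.radians(-17.4);ux=np.array([np.cos(a),np.sin(a),0]);uy=np.array([-ux[1],ux[0],0])
o=r.sense()['tool_pos']
for dx in(-39,0,39):
  for z in (-8,11.5):
    p=proj(s,o+ux*dx-10*uy+[0,0,z]); print(dx,z,np.round((p-[240,300]+.5)*13,0))
```

```text
-39 -8 [ 66. 325.]
-39 11.5 [ 59. 212.]
0 -8 [309. 354.]
0 11.5 [303. 240.]
39 -8 [556. 384.]
39 11.5 [552. 269.]
```

View pics/s7.png

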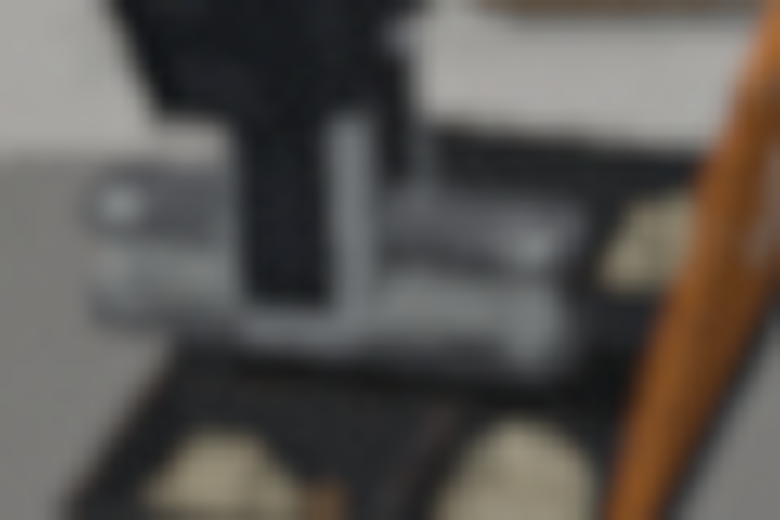

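```bash
python3 - <<'E'
from t import *
go((470.7,4.5,130,162.5),(470.7,4.5,40,162.5))
E
python3 -m jog '[[0.025,0,0,0,0],[0.041,0.02,0,0,0],[0.041,0.06,0,0,0],[0.041,0.1,0,0,0],[0.041,0.14,0,0,0],[0.041,0.169,0,0,0],[0.041,0.169,0.02,0,0],[0.041,0.169,0.05,0,0],[0.041,0.169,0.08,0,0],[0.041,0.169,0.096,0,0],[0.041,0.169,0.096,0,0],[0.041,0.169,0.096,0,0]]'
python3 - <<'E'
from t import *
from h import *
s=r.snapshot("top"); crop(s,240,220,340,320,6,"pics/t8.png")
s=r.snapshot("side"); crop(s,230,270,320,350,8,"pics/s8.png")
go((470.7,4.5,24.5,162.5))
E
```

```text
now [ 459.4 -168.7  136.7] [-1.799e+02  1.000e-01  1.626e+02] F [-0.7 -0.4 -2.1] gap 17.9 t 9.35
[470.7   4.5 130.  162.5] -> [0.041  0.1687 0.0064] 0.002
[470.7   4.5  40.  162.5] -> [0.0412 0.1688 0.0964] 0.002
time: 10.55
tool_pos: [471.0, 4.6, 40.7]
tcp_rot: [-179.9, 0.1, 162.6]
ft_force: [0.8, -1.0, -1.6]
finger_gap: 18.3
now [472.2   4.5  42. ] [-180.     0.3  162.6] F [-0.2 -0.4 -0.7] gap 18.0 t 10.65
[470.7   4.5  24.5 162.5] -> [ 0.0015 -0.0004  0.0174] 0.002
```

View pics/t8.png

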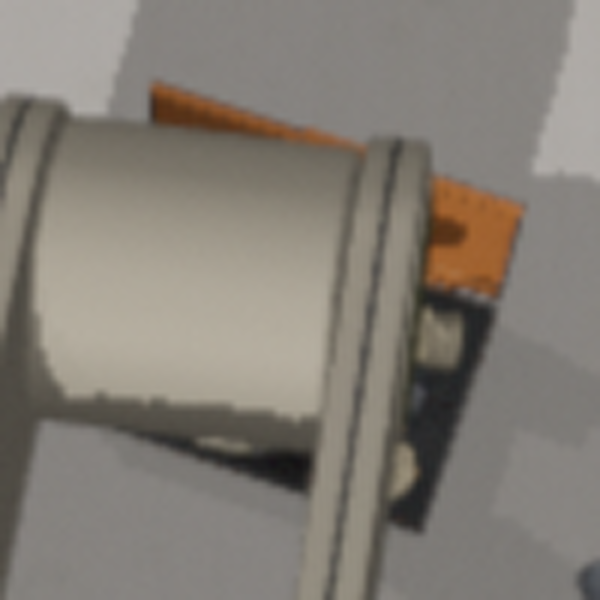

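View pics/s8.png

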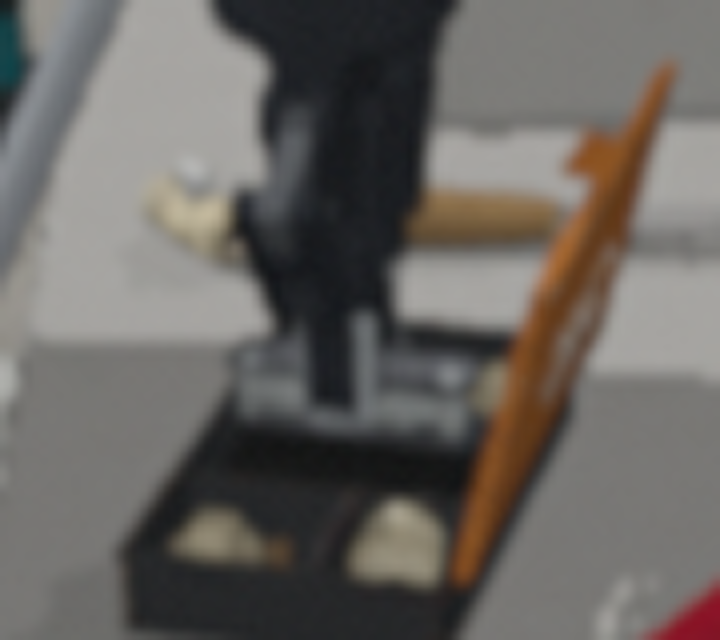

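```bash
python3 -m jog '[[0.001,0,0.006,0,0],[0.001,0,0.012,0,0],[0.001,0,0.017,0,0],[0.001,0,0.017,0,0],[0.001,0,0.017,0,0],[0.001,0,0.017,0,0]]'
python3 - <<'E'
from t import *
go((470.7,4.5,25,162.5))
E
```

```text
time: 11.25
tool_pos: [471.4, 4.7, 25.0]
tcp_rot: [-180.0, 0.3, 162.6]
ft_force: [0.2, 0.3, -1.7]
finger_gap: 17.7
now [471.4   4.7  25. ] [-180.     0.3  162.6] F [ 0.2  0.3 -1.7] gap 17.7 t 11.25
[470.7   4.5  25.  162.5] -> [ 0.0006 -0.0004  0.    ] 0.002
```

```bash
python3 -m jog '[[0,0,0,0,0.28],[0,0,0,0,0.32],[0,0,0,0,0.36],[0,0,0,0,0.4],[0,0,0,0,0.4],[0,0,0,0,0.4],[0,0,-0.03,0,0.4],[0,0,-0.08,0,0.4],[0,0,-0.13,0,0.4],[0.05,0,-0.13,0,0.4],[0.1,0,-0.13,0,0],[0.1,0,-0.13,0,0],[0.1,0,-0.13,0,0]]'
python3 - <<'E'
from t import *
from h import *
s=r.snapshot("top"); crop(s,240,220,340,320,6,"pics/t9.png")
s=r.snapshot("side"); crop(s,230,270,320,350,8,"pics/s9.png")
go()
E
```

```text
time: 12.55
tool_pos: [375.0, 35.1, 154.8]
tcp_rot: [-180.0, 0.4, 162.7]
ft_force: [1.1, 0.0, 0.4]
finger_gap: -0.0
now [376.4  34.7 155.2] [-180.     0.3  162.6] F [ 0.1  0.4 -0.2] gap -0.3 t 12.65
```

View pics/t9.png

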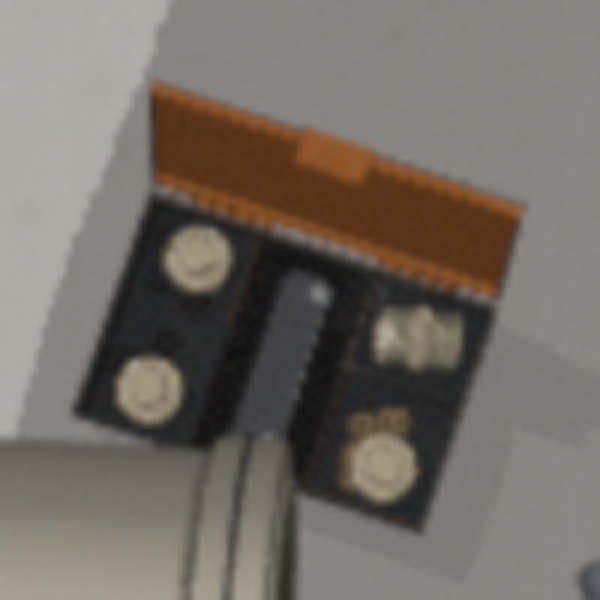

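View pics/s9.png

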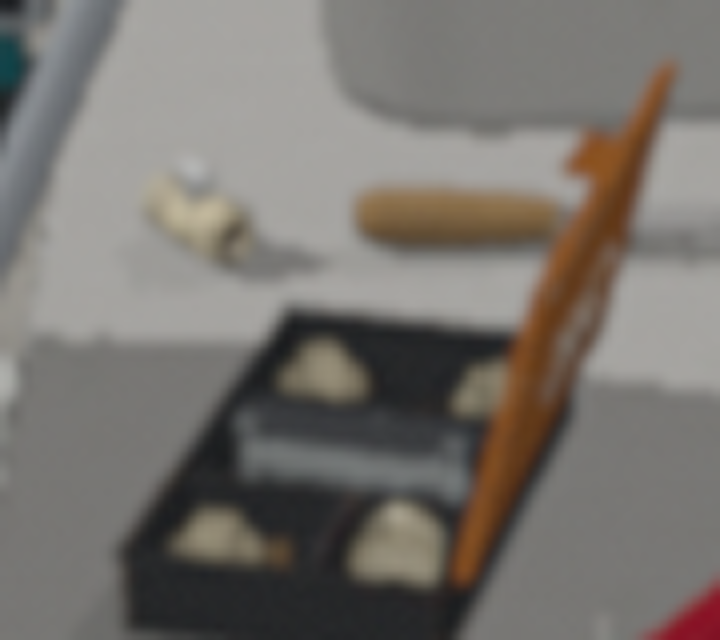

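Run:
```python
from t import *
from h import *
s=r.snapshot("top");d=r.snapshot("side")
for z in (231,330,400,450,500): print(z,np.round(proj(d,[153,580,z])))
for Z in (350,400,450,500):
    X=ray(s,300,133,Z)[0]; print(Z,round(X),[np.round(proj(d,[X,y,Z])) for y in(500,200,-100,-300,-450)])
crop(d,330,100,640,340,2.5,"pics/shelf.png")
def c2(x,y,z): return ray(s,240+(x+.5)/6-.5,220+(y+.5)/6-.5,z)
a=np.radians(-17.3);R=np.array([[np.cos(a),np.sin(a)],[-np.sin(a),np.cos(a)]])
for p in [(303,268,32),(258,420,32),(324,290,32),(248,400,32),(305,400,32)]: print(p,R@(c2(*p)[:2]-[474.5,3.3]))
go((583,-30.6,160,162.6))
```

```text
231 [179. 188.]
330 [176. 159.]
400 [173. 137.]
450 [171. 122.]
500 [170. 105.]
350 740 [array([355., 154.]), array([373., 173.]), array([402., 204.]), array([434., 237.]), array([471., 277.])]
400 723 [array([350., 138.]), array([367., 154.]), array([395., 179.]), array([426., 207.]), array([463., 241.])]
450 706 [array([345., 122.]), array([361., 134.]), array([388., 154.]), array([418., 176.]), array([453., 202.])]
500 689 [array([340., 106.]), array([355., 114.]), array([380., 127.]), array([409., 142.]), array([443., 161.])]
(303, 268, 32) [36.60986496  5.18352701]
(258, 420, 32) [-28.23619301   2.3052377 ]
(324, 290, 32) [30.77018872 -5.97496552]
(248, 400, 32) [-21.82807619   8.86574881]
(305, 400, 32) [-14.40380371 -13.27379677]
now [376.4  34.6 154.8] [-180.     0.3  162.6] F [-0.4 -0.4 -0.2] gap -0.1 t 12.75
[583.  -30.6 160.  162.6] -> [-0.2167 -0.0004 -0.0042] -0.0
```

View pics/shelf.png

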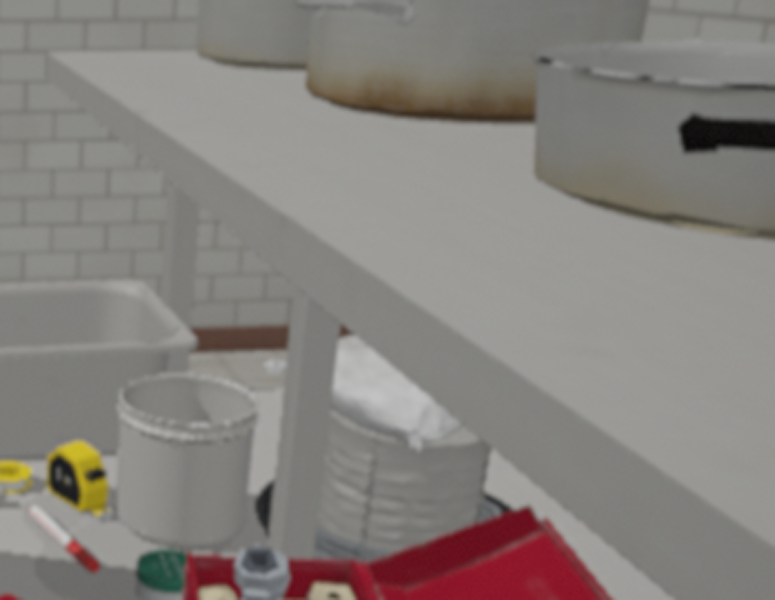

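Both views show the folded set in the middle compartment, about (-1, +1.5) mm from its centre. Measured from the side view, the shelf's lower edge is about x 715, z 412. Behind the lid the wrist reaches about x 645, so it clears. Next: over the lid and down behind it.

```bash
python3 -m jog '[[-0.04,0,-0.01,0,0],[-0.08,0,-0.015,0,0],[-0.12,0,-0.015,0,0],[-0.16,0,-0.015,0,0],[-0.19,0,-0.015,0,0],[-0.212,0,-0.015,0,0],[-0.212,0,-0.015,0,0],[-0.212,0,0.015,0,0],[-0.212,0,0.045,0,0],[-0.212,0,0.050,0,0],[-0.212,0,0.050,0,0]]'
python3 - <<'E'
from t import *
from h import *
H=np.array([520.3,-11]);ux=np.array([.955,-.297])
d=r.snapshot("side"); crop(d,230,230,350,350,5,"pics/s10.png")
P=[]
for cx,cz in [(40,75),(22,76),(6,78),(-14.9,78.8),(-34.8,72.3),(-52.3,60.8),(-66.3,45.2),(-75.7,26.5),(-79,12),(-80,5)]:
    P.append((*(H+(cx+11)*ux),31+cz,162.6))
go(*P)
E
```

```text
time: 13.85
tool_pos: [577.6, -28.8, 104.1]
tcp_rot: [-179.9, 0.0, 162.6]
ft_force: [-0.2, -0.0, 0.5]
finger_gap: -0.0
now [578.8 -28.9 106. ] [-180.     0.2  162.6] F [ 0.3 -0.1  0.4] gap 0.1 t 13.9
[569.  -26.1 106.  162.6] -> [ 0.0102 -0.0003 -0.0001] -0.0
[551.8 -20.8 107.  162.6] -> [ 0.0282 -0.0003 -0.0011] -0.0
[536.5 -16.  109.  162.6] -> [ 0.0442 -0.0004 -0.0032] -0.0
[516.6  -9.8 109.8 162.6] -> [ 0.0651 -0.0004 -0.0041] -0.0
[497.6  -3.9 103.3 162.6] -> [ 0.085  -0.0005  0.0024] -0.0
[480.9   1.3  91.8 162.6] -> [ 0.1026 -0.0005  0.0138] -0.0
[467.5   5.4  76.2 162.6] -> [ 0.1166 -0.0005  0.0293] -0.0
[458.5   8.2  57.5 162.6] -> [ 0.1261 -0.0005  0.048 ] -0.0
[455.4   9.2  43.  162.6] -> [ 0.1295 -0.0005  0.0625] -0.0
[454.4   9.5  36.  162.6] -> [ 0.1305 -0.0005  0.0695] -0.0
```

View pics/s10.png

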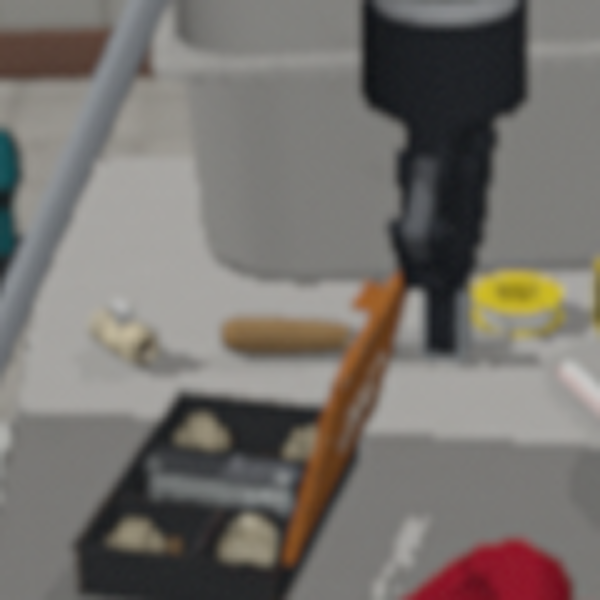

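```bash
python3 -m jog '[[0.01,0,0,0,0],[0.02,0,-0.001,0,0],[0.03,0,-0.002,0,0],[0.037,0,-0.003,0,0],[0.044,0,-0.003,0,0],[0.051,0,-0.004,0,0],[0.058,0,-0.004,0,0],[0.065,0,-0.004,0,0],[0.072,0,-0.002,0,0],[0.079,0,0,0,0],[0.085,0,0.0025,0,0],[0.091,0,0.006,0,0],[0.097,0,0.01,0,0],[0.1025,0,0.014,0,0],[0.1075,0,0.019,0,0],[0.1125,0,0.024,0,0],[0.1165,0,0.0295,0,0],[0.120,0,0.035,0,0],[0.123,0,0.041,0,0],[0.126,0,0.048,0,0]]'
python3 - <<'E'
from t import *
from h import *
H=np.array([520.3,-11]);ux=np.array([.955,-.297])
d=r.snapshot("side"); crop(d,230,230,350,350,5,"pics/s11.png")
go(*[(*(H+(cx+11)*ux),31+cz,162.6) for cx,cz in [(-79,12),(-80,5)]])
E
```

```text
time: 15.9
tool_pos: [458.5, 8.8, 57.0]
tcp_rot: [-180.0, 0.2, 162.6]
ft_force: [1.2, -0.0, 0.5]
finger_gap: -0.2
now [457.3   8.9  55.6] [-1.799e+02  1.000e-01  1.626e+02] F [ 0.7  0.3 -0.7] gap -0.0 t 15.95
[455.4   9.2  43.  162.6] -> [ 0.002  -0.0003  0.0126] -0.0
[454.4   9.5  36.  162.6] -> [ 0.003  -0.0003  0.0196] -0.0
```

View pics/s11.png

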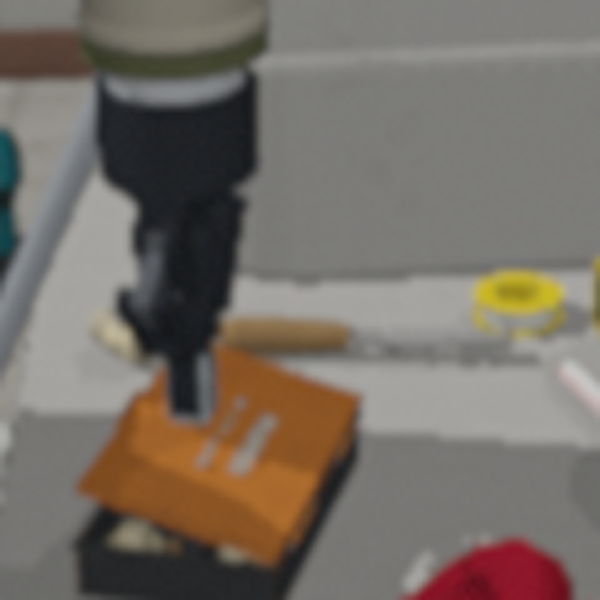

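The lid follows the finger and is about 15° from shut. Now I press it down.

```bash
python3 -m jog '[[0.001,0,0.006,0,0],[0.002,0,0.012,0,0],[0.002,0,0.016,0,0],[0.002,0,0.018,0,0],[0.002,0,0.019,0,0],[0.002,0,0.019,0,0]]'
python3 - <<'E'
from t import *
go()
E
```

```text
time: 16.55
tool_pos: [455.0, 9.6, 37.2]
tcp_rot: [-179.9, 0.0, 162.6]
ft_force: [-8.5, 1.3, 12.1]
finger_gap: -0.1
now [455.    9.6  37.2] [-179.9    0.   162.6] F [-8.5  1.3 12.1] gap -0.1 t 16.55
```

```bash
python3 -m jog '[[0,0,0.001,0,0],[0,0,0.001,0,0],[0,0,0,0,0],[0,0,-0.01,0,0],[0,0,-0.04,0,0],[0,0,-0.08,0,0],[0,0,-0.12,0,0],[0.04,0,-0.14,0,0],[0.08,0,-0.14,0,0],[0.08,0,-0.14,0,0],[0.08,0,-0.14,0,0]]'
python3 - <<'E'
from t import *
from h import *
go()
d=r.snapshot("side"); crop(d,220,270,320,350,7,"pics/s12.png")
d=r.snapshot("top"); crop(d,220,210,400,345,4.4,"pics/t12.png")
E
```

```text
time: 17.65
tool_pos: [378.9, 33.8, 178.1]
tcp_rot: [-179.9, 0.2, 162.6]
ft_force: [-0.5, 0.4, 0.6]
finger_gap: -0.2
now [378.9  33.8 178.1] [-179.9    0.2  162.6] F [-0.5  0.4  0.6] gap -0.2 t 17.65
```

View pics/s12.png

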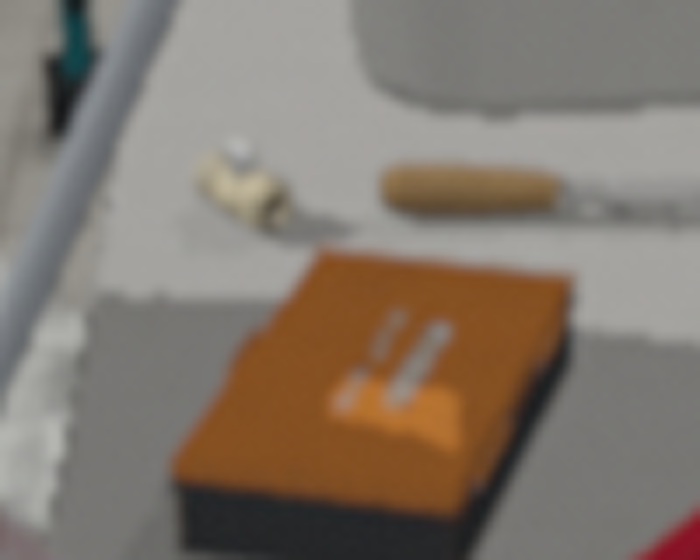

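View pics/t12.png

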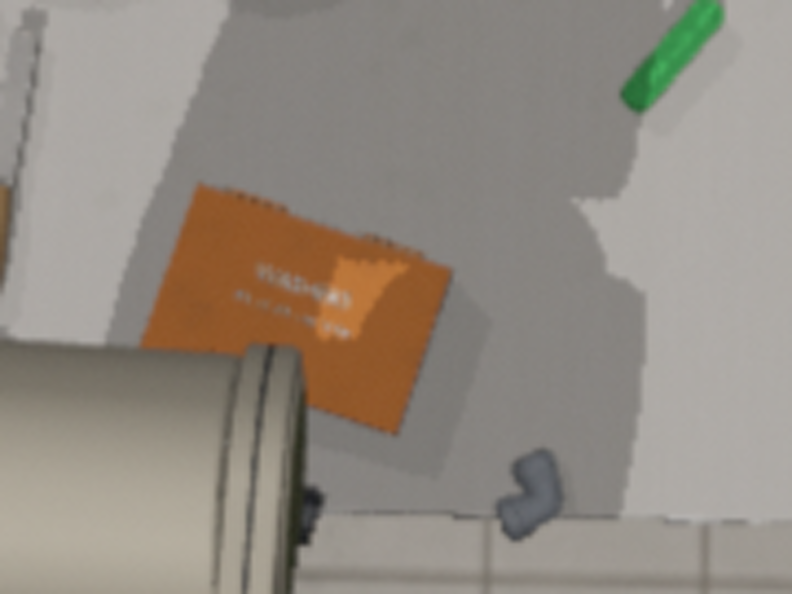

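```bash
python3 -c "
from bench import r
print(r.hand_in())"
```

```text
the job is handed in; nothing more can be done
None
```

I folded the key home, laid the set in the middle compartment and pressed the lid shut. I handed the job in at about 17.7 s, but it reports no verdict.

- **Key:** I swept it in to about 12° with the closed fingers. Gripping across the handle at 60 N then pressed it flush. In the pictures after release no key stands out. I did not measure its final angle.
- **Set:** the top view put it about 1 mm lengthwise and 1.5 mm crosswise from the compartment's centre before the lid was shut. The near end was hidden by the arm in that view.
- **Lid:** pressing it shut, the fingertip met about 12 N at 37.2 mm, which matches the stated shut height of 37 mm. The last side view shows it lying flat on the case.
- **Robot:** it stands clear at z 178 mm with no force at the wrist. The 12 N on the lid was the largest force I read.

Two readings disagreed. The grip gap read about 18 mm on the 20 mm handle. The held set also sat about 4 mm off the fingers lengthwise, which I corrected when placing it.

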